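Spin a flywheel on its bearing and brake it on the timing mark

TASK

Check that the flywheel on the bearing stand runs freely and leave it on its timing mark: with shut fingers, flick one of its upright pins so that the wheel spins anticlockwise (seen from above), and let the tooth on its rim coast untouched past the gap between the two posts at least once. On a later pass brake the turning wheel with a fingertip, in one touch, so that it stops with the tooth pointing into the gap between the posts, not by dragging it there afterwards. Finish while still holding the wheel there with the fingertip, and leave the loose nuts, the bolt and the marker pen where they lie.

Things in the scene. Friction and masses are not known exactly. Their poses are not given: they have to be found in the camera images.
- stand: Grey bearing stand, fixed to the bench, foot 170 x 170 mm. Origin on the wheel's axis at bench level, z up; its x axis points from the wheel's axis to the middle of the gap between the two posts.
- gap (a point): Middle of the gap between the two upright steel posts of the stand, 160 mm from the wheel's axis, at the height of the post tops, 98 mm above the bench. The posts are 10 mm thick, 38 mm to either side of this point; the clear gap is 66 mm.
- flywheel: Plain bare-metal disc, 240 mm across, 16 mm thick, lying level on the stand. Origin on the axis at its underside, 64 mm above the bench; its flat top is 80 mm above the bench. x axis points to the tooth. Hub cap 52 mm across, 16 mm high over the disc. The disc is bare from 72 to 120 mm from the axis: a fingertip pressed down there with a few newtons stops it at once. About 0.6 to 1.3 kg.
- pin (a point): Top of one of the wheel's three alike upright steel pins, 16 mm thick, rising 40 mm above the disc to 120 mm above the bench. The pins stand 60 mm from the axis at 60 (this one), 180 and 300 degrees anticlockwise from the tooth.
- tooth (a point): Outer end of the only tooth on the wheel's rim: a dark steel bar 10 mm wide that sticks 20 mm out of the rim, its end 140 mm from the axis, 78 mm above the bench. It passes inside the posts without touching them.
- spindle (a joint): Turn of the wheel in rad, growing anticlockwise seen from above and counting on through whole turns; 0, 6.28, 12.57.. = tooth at the middle of the gap, within 0.2 rad of these it points into the gap. Starts at rest between -4.5 and -1.5, so the first pass is at 0. Very free bearing: the speed falls to a third in about 10 to 25 s and the wheel does not stop by itself in the time.
- nut_big: Loose brown hexagon nut, 45 x 51 x 24 mm, lying beside the stand. Origin under its centre. Bystander.
- bolt: Loose rusty hexagon bolt, 34 x 89 x 30 mm, lying beside the stand. Origin under its centre. Bystander.
- nut_small: Loose grey hexagon nut, 36 x 41 x 19 mm, lying beside the stand. Origin under its centre. Bystander.
- pen: Loose white marker pen, 18 x 130 x 18 mm, lying beside the stand. Origin under its centre. Bystander.

How it is judged:
By the outcome, as a careful person would: the job done as asked, in the order asked, and still so for the second after the job is handed in, while the arm keeps its last pose, push and grip.
It also fails if it takes over 67 s, if anything falls off the work surface, if the arm or the gripper's body presses on something with over 40 N, if the wrist force passes 120 N, or if a joint passes its speed limit or range.

ROBOT

A 7-joint arm with a two-finger parallel gripper is mounted at the origin on the work surface; the furniture and walls round the work are solid. World frame = base frame: x ahead of the robot, y to its left, z up, the work surface at z = 0. Lengths are in m, angles in rad, forces in N, time in s.
With the tool pointing down it reaches from about 0.4 to 0.85 m from the base axis. Payload 4.5 kg.
Tool frame: the origin (TCP) lies between the finger pads; the fingertips stand 22 mm ahead of it and the grasp point (between the pads) lies 3 mm ahead of it; z points along the fingers, y is the line along which they close (so a half turn about z gives the same grasp; the last joint's range is limited). The gripper opens to 85 mm and grips with 20 to 120 N. Pads are 22 mm wide; open, the fingers measure 114 mm over their backs; the gripper's body (76 mm by 85 mm) begins 54 mm behind the grasp point. The pads swing forward as they close: fully open they stand 13 mm farther back than shut.
Start: joints at [1.295, 0.689, -0.195, 1.565, 0.157, 0.902, -0.215], TCP at [0.191, -0.595, 0.253] pointing down, gripper open.
Joint ranges: [-3.01, 3.01], [-0.46, 2.08], [-1.47, 1.51], [0.13, 2.56], [-1, 4.14], [0.04, 2.09], [-2.66, 2.66]. Speed limits (rad/s): [2.57, 2.57, 3.14, 3.14, 3.14, 3.14, 3.14].

INTERFACE

Orientations are given as a 3x3 rotation matrix whose columns are the frame's x, y, z axes.
In Python, from plant import * gives the robot as it stands.
- The arm moves only by the tool carry_out, never from a script. Its arguments are lists of equal length, an entry for each row: "offset": the shift along the tool's x, y, z in m, a list of three; "turn": the turn, a rotation vector about the tool's x, y, z in rad, a list of three; "jaw": the gripper command: -1 is shut, 1 is fully open, values between are in proportion. A call has 1 to 12 rows; each row shifts and turns the commanded pose from where the row before left it, along the tool's axes as they then stand; what a row does not reach is not made up. A row lasts 1/12 s, in which the tool goes at most 41.7 mm and 7.16 degrees, less where a joint would pass 70% of its speed; a pose out of reach is approached as far as the arm can. A call is refused whole if a number of a shift passes 0.0417 or a number of a turn 0.125, either way. A call with a gripper value outside its range is refused whole. The fingers move at their own pace and stop on an object; the grip force is fixed at half the most. Time passes only in rows, so rows that do not move let the fingers close. It gives the time, the measured TCP pose, the force, the opening and the grip force at its end, in the units of the state.
- get_obs(): the state, without advancing time (a new reading comes with each control period).
- capture(name): name is "scene" or "top" or "wrist"; returns the picture (420x560x3 uint8, blue, green, red); there is no depth.
- camera_info(name): a dict with "vfov" (degrees; the focal length in pixels is half the picture's height over the tangent of half this angle, whatever the lens; pixels are square), "cx", "cy" (the principal point, pixels), "camera_from_world" (4x4, takes a point from world to camera coordinates). Camera axes: x right, y down, z forward; pixel columns grow to the right and rows downward; lengths in m; the calibration is good to about 2 mm. The wrist camera is an equidistant fisheye: a pixel r from the principal point sees the ray r / f radians off the axis. A picture is of the moment at which its call begins: read the wrist's pose just before it. camera_info takes no time and is no camera call; for the wrist camera it gives the pose at the moment of the call.
- finish_job(): hands the job in; it is judged then, once.
The state is a dict: "time": time; "joints": joint angles; "qvel": joint speeds; "tau": joint torques, N m; "eef_pos": TCP position; "tcp_rot": TCP orientation; "force": force on the tool from outside, world axes, zero at the start; "moment": the same for the moment, N m; "width": opening from 0.0 (shut) to 1.0 (fully open); "finger_force": force on a finger pad.
Only numpy, scipy, OpenCV 4.12 (cv2) and the standard library are available. Lean on these libraries where they do the work, as an engineer would, in place of code of your own. Each camera call takes 0.05 s, during which the arm holds its last target. There are 200 camera calls.

## Working session

There is one attempt and no reset: what is moved stays moved. The work goes in short steps, Python scripts to look and compute and a tool call to move; the robot and the scene stay as the last step left them, time stands still between calls to the robot, and variables do not carry over. Pictures are saved under pics/ and viewed, at most 10 in all, crops included, and the job is handed in when it is done.

Besides the shell and the picture viewer there is one more tool, called after "Call:" as name(argument=value, ...), one argument or row to a line, values as JSON. carry_out: Moves the arm, as the interface text tells. Its arguments: {"type":"object","properties":{"offset":{"type":"array","items":{"type":"array","items":{"type":"number"}}},"turn":{"type":"array","items":{"type":"array","items":{"type":"number"}}},"jaw":{"type":"array","items":{"type":"number"}}},"required":["offset","turn","jaw"]}

```bash
mkdir -p pics; ls; python3 - <<'E'
from plant import *
import cv2
o=get_obs(); print({k:o[k] for k in('time','eef_pos','tcp_rot','width','force')})
for n in('scene','top'):
    i=camera_info(n); print(n,i); cv2.imwrite(f'pics/{n}0.png',capture(n))
E
```

```text
pics
{'time': 0.0, 'eef_pos': array([ 0.19029218, -0.59467783,  0.25245723]), 'tcp_rot': array([[ 9.52361176e-01,  3.04971591e-01, -7.20057151e-04],
       [ 3.04972401e-01, -9.52359608e-01,  1.73553397e-03],
       [-1.56464790e-04, -1.87245273e-03, -9.99998235e-01]]), 'width': 1.0016099596171, 'force': array([ 0.20367561,  0.64329684, -0.34566743])}
scene {'vfov': 52.81711247637124, 'cx': 282.30254233562175, 'cy': 209.10299586761136, 'camera_from_world': array([[-0.60555309, -0.79556002,  0.01974117,  0.33554462],
       [-0.5305172 ,  0.38507282, -0.75516252,  0.37309885],
       [ 0.59317532, -0.46776402, -0.6552403 ,  0.62801924],
       [ 0.        ,  0.        ,  0.        ,  1.        ]])}
top {'vfov': 44.70600378258718, 'cx': 282.2899524763256, 'cy': 210.40275827676646, 'camera_from_world': array([[ 8.53826559e-04, -9.99826694e-01,  1.85971377e-02,
         9.21004103e-04],
       [-9.96840899e-01, -2.32796301e-03, -7.93901916e-02,
         5.67552821e-01],
       [ 7.94197262e-02, -1.84706020e-02, -9.96670128e-01,
         1.37761290e+00],
       [ 0.00000000e+00,  0.00000000e+00,  0.00000000e+00,
         1.00000000e+00]])}
```

View pics/top0.png

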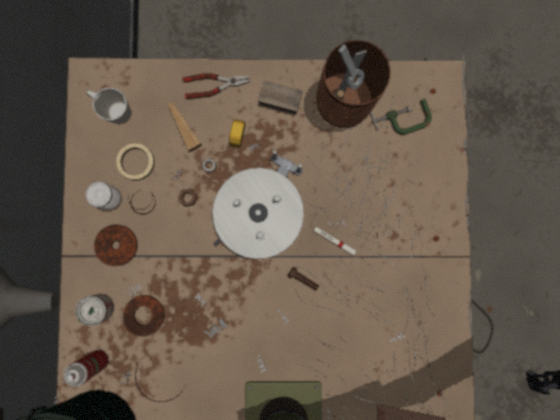

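View pics/scene0.png

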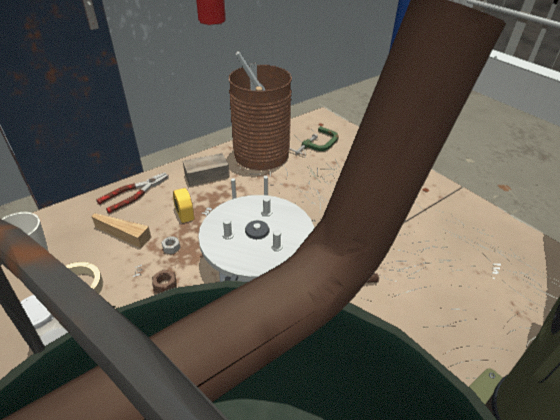

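The top view shows the wheel at about (258,213) px with a radius of 45 px. The pins are near (237,203), (277,199) and (260,236), the tooth near (219,241), and the posts near (285,163). The scene view is consistent with this, with two posts behind the wheel. Next I'll measure these points properly.

```bash
cat > h.py <<'E'
from plant import *
import numpy as np, cv2
def ray(n,px,z):
    i=camera_info(n); T=np.array(i['camera_from_world']); f=210/np.tan(np.radians(i['vfov']/2))
    d=T[:3,:3].T@np.array([(px[0]-i['cx'])/f,(px[1]-i['cy'])/f,1]); c=-T[:3,:3].T@T[:3,3]
    return c+d*(z-c[2])/d[2]
def proj(n,p):
    i=camera_info(n); T=np.array(i['camera_from_world']); f=210/np.tan(np.radians(i['vfov']/2))
    q=T[:3,:3]@np.array(p)+T[:3,3]; return np.array([i['cx']+f*q[0]/q[2],i['cy']+f*q[1]/q[2]])
E
python3 - <<'E'
from h import *
im=cv2.imread('pics/top0.png')
hsv=cv2.cvtColor(im,cv2.COLOR_BGR2HSV)
m=((hsv[...,1]<40)&(hsv[...,2]>150)).astype(np.uint8)
m[:160]=0;m[265:]=0;m[:,:205]=0;m[:,310:]=0
c=max(cv2.findContours(m,0,2)[0],key=cv2.contourArea)
h=cv2.convexHull(c)
e=cv2.fitEllipse(h); print(e, ray('top',e[0],.08))
pts=np.array([ray('top',p[0],.08)[:2] for p in h]); A=np.c_[2*pts,np.ones(len(pts))]
s=np.linalg.lstsq(A,(pts**2).sum(1),rcond=None)[0]; print('circ',s[:2],np.sqrt(s[2]+s[0]**2+s[1]**2))
cr=im[140:270,190:330]; cv2.imwrite('pics/crop.png',cv2.resize(cr,None,fx=5.5,fy=4.5*0+4.5,interpolation=cv2.INTER_CUBIC)) if 0 else cv2.imwrite('pics/crop.png',cv2.resize(cr,None,fx=4.5,fy=4.5,interpolation=cv2.INTER_CUBIC))
E
```

```text
((257.9129638671875, 212.69061279296875), (89.51377868652344, 90.10009765625), 99.83609771728516) [0.55679783 0.06690024 0.08      ]
circ [0.55759413 0.06668811] 0.11803454251656062
```

View pics/crop.png

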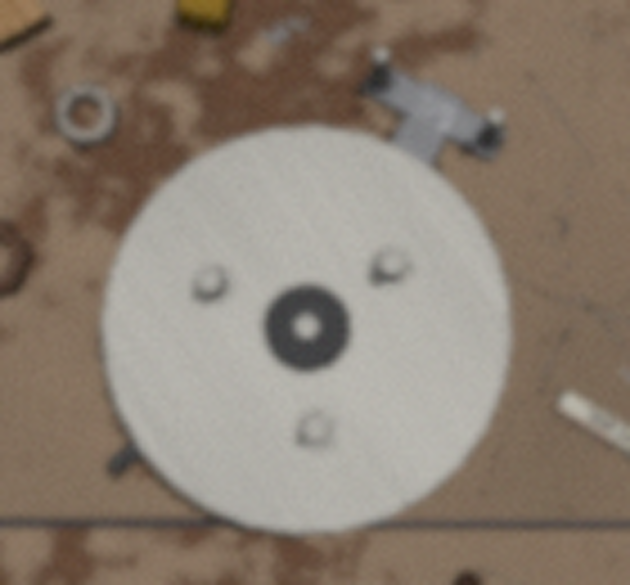

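The crop shows the post tops at about (381,57) and (496,118), the tooth end at (112,468), and the pin tops at (212,278), (396,259) and (317,427) in crop pixels.

```bash
python3 - <<'E'
from h import *
C=np.array([.5570,.0668])
def P(n,u,z):
    p=ray('top',(u[0]/4.5+190,u[1]/4.5+140),z); d=p[:2]-C; print(n,p.round(4),'r',np.hypot(*d).round(4),'ang',np.degrees(np.arctan2(d[1],d[0])).round(1)); return p
a=P('post',(381,57),.098);b=P('post',(496,118),.098)
g=(a+b)/2-np.r_[C,0]; print('gap',np.hypot(*g[:2]),np.degrees(np.arctan2(g[1],g[0])),np.linalg.norm(a-b))
P('tooth',(112,468),.078)
for u in((212,278),(396,259),(317,427)):P('pin',u,.12)
P('hub',(307,326),.096)
E
```

```text
post [0.713  0.0233 0.098 ] r 0.162 ang -15.6
post [ 0.6775 -0.0435  0.098 ] r 0.1634 ang -42.5
gap 0.15820813291930616 -29.091903945381276 0.0757183134270518
tooth [0.4747 0.1789 0.078 ] r 0.1391 ang 126.3
pin [0.5816 0.1189 0.12  ] r 0.0576 ang 64.7
pin [0.5927 0.0146 0.12  ] r 0.0632 ang -55.6
pin [0.4973 0.059  0.12  ] r 0.0602 ang -172.6
hub [0.5562 0.0656 0.096 ] r 0.0014 ang -123.1
```

Everything checks out: gap radius 158 mm, post spacing 76 mm, pin radii about 60 mm, tooth at 139 mm, spindle about -3.57 rad. I'll flick the near pin along tool +y.

Call:
carry_out(
  offset=[
    [0.031,-0.011,0],
    [0.031,-0.011,0],
    [0.031,-0.011,0],
    [0.031,-0.011,0],
    [0.031,-0.011,0],
    [0.031,-0.011,0],
    [0.031,-0.011,0],
    [0.031,-0.011,0],
    [0.031,-0.011,0],
    [0.031,-0.011,0],
    [0.013,-0.033,0],
    [0.013,-0.033,0],
  ],
  turn=[
    [0,0,0],
    [0,0,0],
    [0,0,0],
    [0,0,0],
    [0,0,0],
    [0,0,0],
    [0,0,0],
    [0,0,0],
    [0,0,0],
    [0,0,0],
    [0,0,0],
    [0,0,0],
  ],
  jaw=[-1,-1,-1,-1,-1,-1,-1,-1,-1,-1,-1,-1],
)

```text
time: 1.1
eef_pos: [0.4583, -0.3237, 0.2527]
tcp_rot: [[0.952, 0.305, 0.001], [0.305, -0.952, 0.0], [0.001, -0.0, -1.0]]
force: [0.4, 0.8, 0.0]
width: 0.001
finger_force: 0.0
```

Call:
carry_out(
  offset=[
    [0.013,-0.033,0],
    [0.013,-0.033,0],
    [0.013,-0.033,0],
    [0.013,-0.033,0],
    [0.013,-0.033,0],
    [0.013,-0.033,0],
    [0.013,-0.033,0],
    [0.013,-0.033,0],
    [0.013,-0.033,0],
    [0.013,-0.033,0],
    [0.008,-0.02,0],
    [0,0,0],
  ],
  turn=[
    [0,0,0],
    [0,0,0],
    [0,0,0],
    [0,0,0],
    [0,0,0],
    [0,0,0],
    [0,0,0],
    [0,0,0],
    [0,0,0],
    [0,0,0],
    [0,0,0],
    [0,0,0],
  ],
  jaw=[-1,-1,-1,-1,-1,-1,-1,-1,-1,-1,-1,-1],
)

```text
time: 2.1
eef_pos: [0.4818, 0.0568, 0.2532]
tcp_rot: [[0.949, 0.314, 0.001], [0.314, -0.949, 0.004], [0.002, -0.003, -1.0]]
force: [0.0, -0.8, 0.2]
width: 0.0
finger_force: 0.0
```

```bash
python3 - <<'E'
from h import *
o=get_obs(); R=o['tcp_rot']; p=o['eef_pos']; print(o['time'],p,o['width'],o['force']); print(R.round(3))
print('tool delta', R.T@(np.array([.4875,.091,.15])-p))
E
```

```text
2.1 [0.48180197 0.05684298 0.25324145] 0.0003772992757649527 [ 0.03014718 -0.75785407  0.24756736]
[[ 0.949  0.314  0.001]
 [ 0.314 -0.949  0.004]
 [ 0.002 -0.003 -1.   ]]
tool delta [ 0.01593724 -0.03028122  0.10337804]
```

Call:
carry_out(
  offset=[
    [0.008,-0.015,0.0],
    [0.008,-0.015,0.0],
    [0,0,0.035],
    [0,0,0.035],
    [0,0,0.03],
    [0,0,0.02],
    [0,0,0.015],
    [0,0,0],
    [0,0,0],
    [0,0,0],
  ],
  turn=[
    [0,0,0],
    [0,0,0],
    [0,0,0],
    [0,0,0],
    [0,0,0],
    [0,0,0],
    [0,0,0],
    [0,0,0],
    [0,0,0],
    [0,0,0],
  ],
  jaw=[-1,-1,-1,-1,-1,-1,-1,-1,-1,-1],
)

```text
time: 2.93
eef_pos: [0.4882, 0.0833, 0.119]
tcp_rot: [[0.953, 0.304, 0.001], [0.304, -0.953, -0.0], [0.001, 0.0, -1.0]]
force: [-0.4, 0.1, 0.1]
width: -0.001
finger_force: 0.0
```

```bash
python3 - <<'E'
from h import *
o=get_obs(); R=o['tcp_rot']; p=o['eef_pos']; print(o['time'],p,o['force'])
cv2.imwrite('pics/scene1.png',capture('scene')); cv2.imwrite('pics/wrist1.png',capture('wrist'))
a=cv2.imread('pics/scene1.png')[130:330,150:400]; cv2.imwrite('pics/v1.png',np.hstack([cv2.resize(a,(400,320)),cv2.resize(cv2.imread('pics/wrist1.png'),(400,320))]))
print('pin in tool', R.T@(np.array([.4973,.0605,.12])-p))
E
```

```text
2.9333 [0.48821829 0.08334591 0.11898746] [-0.42996374  0.14041194  0.12721333]
pin in tool [ 0.00169748  0.02452657 -0.001002  ]
```

View pics/v1.png

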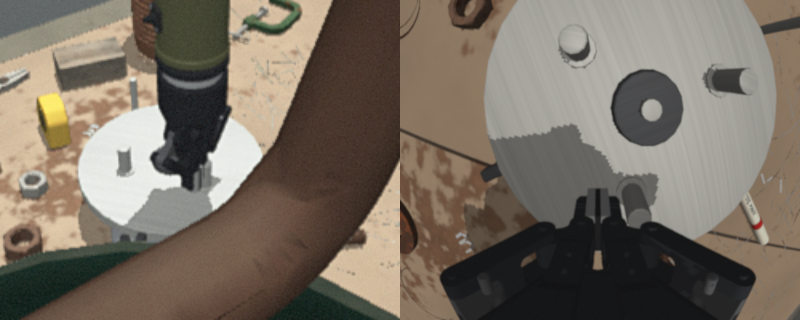

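The fingers sit just behind the near pin, on its clockwise side. Now I'll flick it and lift away.

Call:
carry_out(
  offset=[
    [0,0.004,0],
    [0,0.006,0],
    [0,0.008,0],
    [0,0.008,0],
    [0,0.008,0],
    [0,0.008,0],
    [0,-0.006,-0.01],
    [0,-0.006,-0.02],
    [0,-0.006,-0.02],
    [-0.015,-0.01,-0.01],
    [-0.016,-0.007,0],
    [0,0,0],
  ],
  turn=[
    [0,0,0],
    [0,0,0],
    [0,0,0],
    [0,0,0],
    [0,0,0],
    [0,0,0],
    [0,0,0],
    [0,0,0],
    [0,0,0],
    [0,0,0],
    [0,0,0],
    [0,0,0],
  ],
  jaw=[-1,-1,-1,-1,-1,-1,-1,-1,-1,-1,-1,-1],
)

```text
time: 4.03
eef_pos: [0.4567, 0.0684, 0.1794]
tcp_rot: [[0.952, 0.307, -0.003], [0.307, -0.952, -0.0], [-0.003, -0.001, -1.0]]
force: [-0.4, 0.1, -0.1]
width: 0.002
finger_force: 0.0
```

```bash
cat >> h.py <<'E'
C=np.array([.5570,.0668]); GAP=-29.1
def tooth(im,base,show=0):
    "spindle angle (deg, mod 360) from dark tooth on ring, against the base picture"
    A=np.radians(np.arange(0,360,1.)); prof=[]
    for I in(im,base):
        g=cv2.GaussianBlur(cv2.cvtColor(I,cv2.COLOR_BGR2GRAY),(0,0),.7).astype(np.float32); s=0
        for r in(.128,.132,.136):
            q=np.array([proj('top',(C[0]+r*np.cos(a),C[1]+r*np.sin(a),.076)) for a in A],np.float32)
            s=s+cv2.remap(g,q[:,:1].copy(),q[:,1:].copy(),1)[:,0]/3
        prof.append(s)
    d=prof[1]-prof[0]
    k=np.ones(7)/7; d=np.convolve(np.r_[d[-3:],d,d[:3]],k,'valid')
    o=np.argsort(-d)[:1]
    return d
E
python3 - <<'E'
from h import *
base=cv2.imread('pics/top0.png')
o=get_obs(); print(o['time'],o['eef_pos'],o['force'])
for k in range(3):
    t=get_obs()['time']; im=capture('top'); cv2.imwrite(f'pics/t{k}.png',im); d=tooth(im,base)
    i=np.argsort(-d)[:8]; print(t,[(int(j),int((j-GAP)%360),int(d[j])) for j in i])
cv2.imwrite('pics/t2c.png',cv2.resize(im[120:300,170:350],(600,600),interpolation=cv2.INTER_CUBIC))
E
```

```text
4.0333 [0.4567004  0.06840924 0.17938998] [-0.42493265  0.11276155 -0.11350798]
4.0333 [(200, 229, 74), (199, 228, 73), (201, 230, 73), (198, 227, 71), (197, 226, 69), (202, 231, 69), (196, 225, 66), (195, 224, 63)]
4.0833 [(200, 229, 73), (201, 230, 72), (199, 228, 72), (198, 227, 70), (202, 231, 69), (197, 226, 68), (196, 225, 65), (203, 232, 64)]
4.1333 [(200, 229, 73), (201, 230, 73), (199, 228, 72), (198, 227, 70), (202, 231, 70), (197, 226, 68), (196, 225, 65), (203, 232, 64)]
```

View pics/t2c.png

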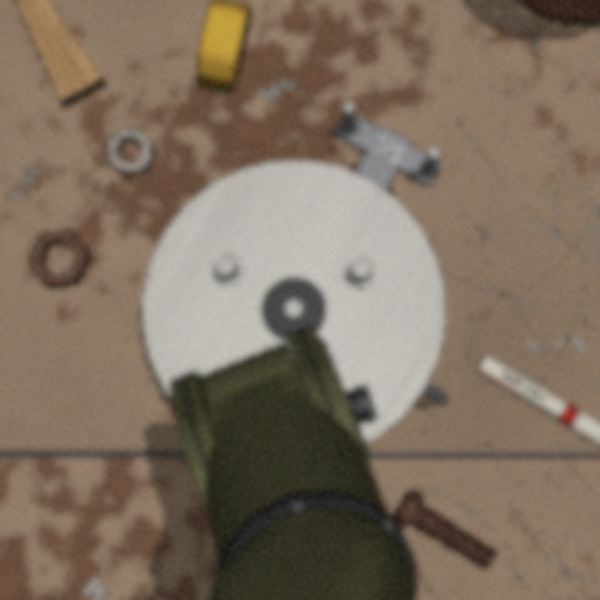

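The wheel is turning: the tooth is now at crop (430,395), anticlockwise of where it started, and the gripper clears the pins. Next I'll measure its speed, leaving out the angles hidden by the arm.

```bash
cat >> h.py <<'E'
def spin(im,base):
    d=tooth(im,base); w=np.arange(360); d[(w>110)&(w<236)]=0
    j=d.argmax(); a=(w[j-6 if j>6 else 0:j+7]); ww=np.clip(d[a],0,None)
    return round(float(((a*ww).sum()/ww.sum()-GAP)%360),1),int(d[j])
E
python3 - <<'E'
from h import *
base=cv2.imread('pics/top0.png')
for k in range(3): print(k,spin(cv2.imread(f'pics/t{k}.png'),base))
for k in range(3,12):
    t=get_obs()['time']; im=capture('top'); cv2.imwrite(f'pics/t{k}.png',im); print(t,spin(im,base))
E
```

```text
Traceback (most recent call last):
  File "h.py", line 25, in spin
    d=tooth(im,base); w=np.arange(360); d[(w>110)&(w<236)]=0
  File "h.py", line 17, in tooth
    q=np.array([proj('top',(C[0]+r*np.cos(a),C[1]+r*np.sin(a),.076)) for a in A],np.float32)
                ~~~~^^^^^^^^^^^^^^^^^^^^^^^^^^^^^^^^^^^^^^^^^^^^^^^^
  File "h.py", line 8, in proj
    i=camera_info(n); T=np.array(i['camera_from_world']); f=210/np.tan(np.radians(i['vfov']/2))
ValueError: time passes only in moves, steps and waits
```

```bash
sed -i "s/i=camera_info(n)/i=CI(n)/; s/^import numpy as np, cv2/import numpy as np, cv2, functools\nCI=functools.lru_cache(camera_info)/" h.py
python3 - <<'E'
from h import *
base=cv2.imread('pics/top0.png')
for k in range(3): print(k,spin(cv2.imread(f'pics/t{k}.png'),base))
for k in range(3,9):
    t=get_obs()['time']; im=capture('top'); cv2.imwrite(f'pics/t{k}.png',im); print(t,spin(im,base))
E
```

```text
0 (nan, 0)
1 (265.5, 11)
2 (267.9, 23)
4.1833 (272.8, 20)
4.2333 (278.5, 19)
4.2833 (284.0, 22)
4.3333 (289.7, 21)
4.3833 (295.4, 20)
4.4333 (300.9, 22)h.py:28: RuntimeWarning: invalid value encountered in scalar divide
  return round(float(((a*ww).sum()/ww.sum()-GAP)%360),1),int(d[j])
```

The speed is about 112°/s (1.96 rad/s), with the tooth 59° before its first pass. I'll lower to a hover over the bare ring and let it coast.

Call:
carry_out(
  offset=[
    [0,0,0.02],
    [0,0,0.02],
    [0,0,0.015],
    [0,0,0.01],
    [0,0,0],
    [0,0,0],
    [0,0,0],
    [0,0,0],
    [0,0,0],
    [0,0,0],
    [0,0,0],
    [0,0,0],
  ],
  turn=[
    [0,0,0],
    [0,0,0],
    [0,0,0],
    [0,0,0],
    [0,0,0],
    [0,0,0],
    [0,0,0],
    [0,0,0],
    [0,0,0],
    [0,0,0],
    [0,0,0],
    [0,0,0],
  ],
  jaw=[-1,-1,-1,-1,-1,-1,-1,-1,-1,-1,-1,-1],
)

```text
time: 5.48
eef_pos: [0.4604, 0.0676, 0.1135]
tcp_rot: [[0.952, 0.305, 0.0], [0.305, -0.952, 0.0], [0.0, 0.0, -1.0]]
force: [-0.3, 0.1, -0.4]
width: 0.003
finger_force: 0.0
```

```bash
python3 - <<'E'
from h import *
base=cv2.imread('pics/top0.png'); o=get_obs(); print(o['time'],o['eef_pos'],o['force'])
for k in range(9,16):
    t=get_obs()['time']; im=capture('top'); cv2.imwrite(f'pics/t{k}.png',im); print(t,spin(im,base))
E
```

```text
5.4833 [0.46044142 0.06755209 0.11352498] [-0.31164396  0.13915647 -0.40066473]
5.4833 (52.8, 6)
5.5333 (57.6, 8)
5.5833 (62.1, 19)
5.6333 (69.5, 8)
5.6833 (74.4, 8)
5.7333 (79.1, 9)
5.7833 (84.2, 14)
```

The first pass was at about t=4.98 s, untouched. I'll let the wheel slow down over a few turns.

Call:
carry_out(
  offset=[
    [0,0,0.002],
    [0,0,0.002],
    [0,0,0],
    [0,0,0],
    [0,0,0],
    [0,0,0],
    [0,0,0],
    [0,0,0],
    [0,0,0],
    [0,0,0],
    [0,0,0],
    [0,0,0],
  ],
  turn=[
    [0,0,0],
    [0,0,0],
    [0,0,0],
    [0,0,0],
    [0,0,0],
    [0,0,0],
    [0,0,0],
    [0,0,0],
    [0,0,0],
    [0,0,0],
    [0,0,0],
    [0,0,0],
  ],
  jaw=[-1,-1,-1,-1,-1,-1,-1,-1,-1,-1,-1,-1],
)

```text
time: 6.83
eef_pos: [0.4603, 0.0675, 0.1093]
tcp_rot: [[0.952, 0.305, 0.0], [0.305, -0.952, -0.0], [0.0, 0.0, -1.0]]
force: [-0.1, -0.6, -0.3]
width: -0.002
finger_force: 0.0
```

Call:
carry_out(
  offset=[
    [0,0,0],
    [0,0,0],
    [0,0,0],
    [0,0,0],
    [0,0,0],
    [0,0,0],
    [0,0,0],
    [0,0,0],
    [0,0,0],
    [0,0,0],
    [0,0,0],
    [0,0,0],
  ],
  turn=[
    [0,0,0],
    [0,0,0],
    [0,0,0],
    [0,0,0],
    [0,0,0],
    [0,0,0],
    [0,0,0],
    [0,0,0],
    [0,0,0],
    [0,0,0],
    [0,0,0],
    [0,0,0],
  ],
  jaw=[-1,-1,-1,-1,-1,-1,-1,-1,-1,-1,-1,-1],
)

```text
time: 7.83
eef_pos: [0.4604, 0.0675, 0.1093]
tcp_rot: [[0.952, 0.305, 0.0], [0.305, -0.952, -0.0], [0.0, 0.0, -1.0]]
force: [1.1, -0.1, 0.1]
width: -0.003
finger_force: 0.0
```

Call:
carry_out(
  offset=[
    [0,0,0],
    [0,0,0],
    [0,0,0],
    [0,0,0],
    [0,0,0],
    [0,0,0],
    [0,0,0],
    [0,0,0],
    [0,0,0],
    [0,0,0],
    [0,0,0],
    [0,0,0],
  ],
  turn=[
    [0,0,0],
    [0,0,0],
    [0,0,0],
    [0,0,0],
    [0,0,0],
    [0,0,0],
    [0,0,0],
    [0,0,0],
    [0,0,0],
    [0,0,0],
    [0,0,0],
    [0,0,0],
  ],
  jaw=[-1,-1,-1,-1,-1,-1,-1,-1,-1,-1,-1,-1],
)

```text
time: 8.83
eef_pos: [0.4604, 0.0675, 0.1093]
tcp_rot: [[0.952, 0.305, 0.0], [0.305, -0.952, -0.0], [0.0, 0.0, -1.0]]
force: [-0.7, -0.5, -0.7]
width: -0.001
finger_force: 0.0
```

```bash
python3 - <<'E'
from h import *
base=cv2.imread('pics/top0.png'); o=get_obs(); print(o['time'],o['eef_pos'],o['force'])
for k in range(16,24):
    t=get_obs()['time']; im=capture('top'); cv2.imwrite(f'pics/t{k}.png',im); print(t,spin(im,base))
E
```

```text
8.8333 [0.46035284 0.06751598 0.10927967] [-0.68909694 -0.52967305 -0.66520593]
8.8333 (358.8, 30)
8.8833 (3.0, 30)
8.9333 (7.6, 14)
8.9833 (11.1, 19)
9.0333 (15.0, 7)
9.0833 (20.0, 4)
9.1333 (23.4, 6)
9.1833 (26.3, 9)
```

The second pass was at about 8.85 s at roughly 80°/s, with a decay time constant of about 14 s. The passes after that should come at about 14.3 s and 23 s (about 28°/s). I'll brake on the one near 23 s.

Call:
carry_out(
  offset=[
    [0,0,0],
    [0,0,0],
    [0,0,0],
    [0,0,0],
    [0,0,0],
    [0,0,0],
    [0,0,0],
    [0,0,0],
    [0,0,0],
    [0,0,0],
    [0,0,0],
    [0,0,0],
  ],
  turn=[
    [0,0,0],
    [0,0,0],
    [0,0,0],
    [0,0,0],
    [0,0,0],
    [0,0,0],
    [0,0,0],
    [0,0,0],
    [0,0,0],
    [0,0,0],
    [0,0,0],
    [0,0,0],
  ],
  jaw=[-1,-1,-1,-1,-1,-1,-1,-1,-1,-1,-1,-1],
)

```text
time: 10.23
eef_pos: [0.4603, 0.0675, 0.1093]
tcp_rot: [[0.952, 0.305, 0.0], [0.305, -0.952, -0.0], [-0.0, 0.0, -1.0]]
force: [-0.1, -0.1, -0.2]
width: -0.0
finger_force: 0.0
```

Call:
carry_out(
  offset=[
    [0,0,0],
    [0,0,0],
    [0,0,0],
    [0,0,0],
    [0,0,0],
    [0,0,0],
    [0,0,0],
    [0,0,0],
    [0,0,0],
    [0,0,0],
    [0,0,0],
    [0,0,0],
  ],
  turn=[
    [0,0,0],
    [0,0,0],
    [0,0,0],
    [0,0,0],
    [0,0,0],
    [0,0,0],
    [0,0,0],
    [0,0,0],
    [0,0,0],
    [0,0,0],
    [0,0,0],
    [0,0,0],
  ],
  jaw=[-1,-1,-1,-1,-1,-1,-1,-1,-1,-1,-1,-1],
)

```text
time: 11.23
eef_pos: [0.4603, 0.0676, 0.1093]
tcp_rot: [[0.952, 0.305, 0.0], [0.305, -0.952, -0.0], [0.0, 0.0, -1.0]]
force: [0.4, -0.2, -0.1]
width: -0.0
finger_force: 0.0
```

Call:
carry_out(
  offset=[
    [0,0,0],
    [0,0,0],
    [0,0,0],
    [0,0,0],
    [0,0,0],
    [0,0,0],
    [0,0,0],
    [0,0,0],
    [0,0,0],
    [0,0,0],
    [0,0,0],
    [0,0,0],
  ],
  turn=[
    [0,0,0],
    [0,0,0],
    [0,0,0],
    [0,0,0],
    [0,0,0],
    [0,0,0],
    [0,0,0],
    [0,0,0],
    [0,0,0],
    [0,0,0],
    [0,0,0],
    [0,0,0],
  ],
  jaw=[-1,-1,-1,-1,-1,-1,-1,-1,-1,-1,-1,-1],
)

```text
time: 12.23
eef_pos: [0.4603, 0.0675, 0.1093]
tcp_rot: [[0.952, 0.305, -0.0], [0.305, -0.952, -0.0], [-0.0, 0.0, -1.0]]
force: [0.3, -0.5, -0.9]
width: 0.003
finger_force: 0.0
```

Call:
carry_out(
  offset=[
    [0,0,0],
    [0,0,0],
    [0,0,0],
    [0,0,0],
    [0,0,0],
    [0,0,0],
    [0,0,0],
    [0,0,0],
    [0,0,0],
    [0,0,0],
    [0,0,0],
    [0,0,0],
  ],
  turn=[
    [0,0,0],
    [0,0,0],
    [0,0,0],
    [0,0,0],
    [0,0,0],
    [0,0,0],
    [0,0,0],
    [0,0,0],
    [0,0,0],
    [0,0,0],
    [0,0,0],
    [0,0,0],
  ],
  jaw=[-1,-1,-1,-1,-1,-1,-1,-1,-1,-1,-1,-1],
)

```text
time: 13.23
eef_pos: [0.4603, 0.0675, 0.1093]
tcp_rot: [[0.952, 0.305, -0.0], [0.305, -0.952, -0.0], [-0.0, 0.0, -1.0]]
force: [-0.7, 0.1, -0.2]
width: 0.002
finger_force: 0.0
```

Call:
carry_out(
  offset=[
    [0,0,0],
    [0,0,0],
    [0,0,0],
    [0,0,0],
    [0,0,0],
    [0,0,0],
    [0,0,0],
    [0,0,0],
    [0,0,0],
    [0,0,0],
    [0,0,0],
    [0,0,0],
  ],
  turn=[
    [0,0,0],
    [0,0,0],
    [0,0,0],
    [0,0,0],
    [0,0,0],
    [0,0,0],
    [0,0,0],
    [0,0,0],
    [0,0,0],
    [0,0,0],
    [0,0,0],
    [0,0,0],
  ],
  jaw=[-1,-1,-1,-1,-1,-1,-1,-1,-1,-1,-1,-1],
)

```text
time: 14.23
eef_pos: [0.4603, 0.0675, 0.1093]
tcp_rot: [[0.952, 0.305, 0.0], [0.305, -0.952, -0.0], [0.0, 0.0, -1.0]]
force: [0.1, 0.0, -0.3]
width: -0.005
finger_force: 0.0
```

```bash
python3 - <<'E'
from h import *
base=cv2.imread('pics/top0.png'); o=get_obs(); print(o['time'],o['eef_pos'],o['force'])
for k in range(24,32):
    t=get_obs()['time']; im=capture('top'); cv2.imwrite(f'pics/t{k}.png',im); print(t,spin(im,base))
E
```

```text
14.2333 [0.46033753 0.0675263  0.10928703] [ 0.06955787  0.04959417 -0.34206831]
14.2333 (18.1, 2)
14.2833 (20.6, 5)
14.3333 (23.4, 4)
14.3833 (25.9, 9)
14.4333 (30.6, 7)
14.4833 (32.8, 6)
14.5333 (35.1, 9)
14.5833 (38.1, 5)
```

Third pass at about 13.92 s, with the wheel now at 58°/s. The next pass should come at about 21.3 s at 39°/s, so I'll brake on that one, with a measurement just before it.

Call:
carry_out(
  offset=[
    [0,0,0],
    [0,0,0],
    [0,0,0],
    [0,0,0],
    [0,0,0],
    [0,0,0],
    [0,0,0],
    [0,0,0],
    [0,0,0],
    [0,0,0],
    [0,0,0],
    [0,0,0],
  ],
  turn=[
    [0,0,0],
    [0,0,0],
    [0,0,0],
    [0,0,0],
    [0,0,0],
    [0,0,0],
    [0,0,0],
    [0,0,0],
    [0,0,0],
    [0,0,0],
    [0,0,0],
    [0,0,0],
  ],
  jaw=[-1,-1,-1,-1,-1,-1,-1,-1,-1,-1,-1,-1],
)

```text
time: 15.63
eef_pos: [0.4603, 0.0675, 0.1093]
tcp_rot: [[0.952, 0.305, 0.0], [0.305, -0.952, -0.0], [0.0, 0.0, -1.0]]
force: [0.2, 0.3, 0.9]
width: -0.001
finger_force: 0.0
```

Call:
carry_out(
  offset=[
    [0,0,0],
    [0,0,0],
    [0,0,0],
    [0,0,0],
    [0,0,0],
    [0,0,0],
    [0,0,0],
    [0,0,0],
    [0,0,0],
    [0,0,0],
    [0,0,0],
    [0,0,0],
  ],
  turn=[
    [0,0,0],
    [0,0,0],
    [0,0,0],
    [0,0,0],
    [0,0,0],
    [0,0,0],
    [0,0,0],
    [0,0,0],
    [0,0,0],
    [0,0,0],
    [0,0,0],
    [0,0,0],
  ],
  jaw=[-1,-1,-1,-1,-1,-1,-1,-1,-1,-1,-1,-1],
)

```text
time: 16.63
eef_pos: [0.4603, 0.0675, 0.1093]
tcp_rot: [[0.952, 0.305, 0.0], [0.305, -0.952, -0.0], [-0.0, 0.0, -1.0]]
force: [0.9, -0.3, -0.1]
width: 0.001
finger_force: 0.0
```

Call:
carry_out(
  offset=[
    [0,0,0],
    [0,0,0],
    [0,0,0],
    [0,0,0],
    [0,0,0],
    [0,0,0],
    [0,0,0],
    [0,0,0],
    [0,0,0],
    [0,0,0],
    [0,0,0],
    [0,0,0],
  ],
  turn=[
    [0,0,0],
    [0,0,0],
    [0,0,0],
    [0,0,0],
    [0,0,0],
    [0,0,0],
    [0,0,0],
    [0,0,0],
    [0,0,0],
    [0,0,0],
    [0,0,0],
    [0,0,0],
  ],
  jaw=[-1,-1,-1,-1,-1,-1,-1,-1,-1,-1,-1,-1],
)

```text
time: 17.63
eef_pos: [0.4603, 0.0675, 0.1093]
tcp_rot: [[0.952, 0.305, 0.0], [0.305, -0.952, -0.0], [0.0, 0.0, -1.0]]
force: [-0.1, -0.3, 0.3]
width: -0.0
finger_force: 0.0
```

Call:
carry_out(
  offset=[
    [0,0,0],
    [0,0,0],
    [0,0,0],
    [0,0,0],
    [0,0,0],
    [0,0,0],
    [0,0,0],
    [0,0,0],
    [0,0,0],
    [0,0,0],
    [0,0,0],
    [0,0,0],
  ],
  turn=[
    [0,0,0],
    [0,0,0],
    [0,0,0],
    [0,0,0],
    [0,0,0],
    [0,0,0],
    [0,0,0],
    [0,0,0],
    [0,0,0],
    [0,0,0],
    [0,0,0],
    [0,0,0],
  ],
  jaw=[-1,-1,-1,-1,-1,-1,-1,-1,-1,-1,-1,-1],
)

```text
time: 18.63
eef_pos: [0.4603, 0.0675, 0.1093]
tcp_rot: [[0.952, 0.305, 0.0], [0.305, -0.952, -0.0], [0.0, 0.0, -1.0]]
force: [0.4, 1.3, 0.1]
width: -0.002
finger_force: 0.0
```

Call:
carry_out(
  offset=[
    [0,0,0],
    [0,0,0],
    [0,0,0],
    [0,0,0],
    [0,0,0],
    [0,0,0],
    [0,0,0],
    [0,0,0],
    [0,0,0],
    [0,0,0],
    [0,0,0],
    [0,0,0],
  ],
  turn=[
    [0,0,0],
    [0,0,0],
    [0,0,0],
    [0,0,0],
    [0,0,0],
    [0,0,0],
    [0,0,0],
    [0,0,0],
    [0,0,0],
    [0,0,0],
    [0,0,0],
    [0,0,0],
  ],
  jaw=[-1,-1,-1,-1,-1,-1,-1,-1,-1,-1,-1,-1],
)

```text
time: 19.63
eef_pos: [0.4603, 0.0675, 0.1093]
tcp_rot: [[0.952, 0.305, -0.0], [0.305, -0.952, -0.0], [-0.0, 0.0, -1.0]]
force: [0.2, -0.2, -0.4]
width: 0.003
finger_force: 0.0
```

```bash
python3 - <<'E'
from h import *
base=cv2.imread('pics/top0.png'); o=get_obs(); print(o['time'],o['eef_pos'],o['force'])
for k in range(32,40):
    t=get_obs()['time']; im=capture('top'); cv2.imwrite(f'pics/t{k}.png',im); print(t,spin(im,base))
cv2.imwrite('pics/t39c.png',cv2.resize(im[120:300,170:350],(600,600),interpolation=cv2.INTER_CUBIC))
E
```

```text
19.6333 [0.46032323 0.06753603 0.10926577] [ 0.23305557 -0.19809698 -0.42775668]
19.6333 (287.8, 22)
19.6833 (289.9, 21)
19.7333 (291.9, 23)
19.7833 (294.3, 22)
19.8333 (296.4, 22)
19.8833 (298.5, 21)
19.9333 (300.6, 21)
19.9833 (302.6, 22)
```

View pics/t39c.png

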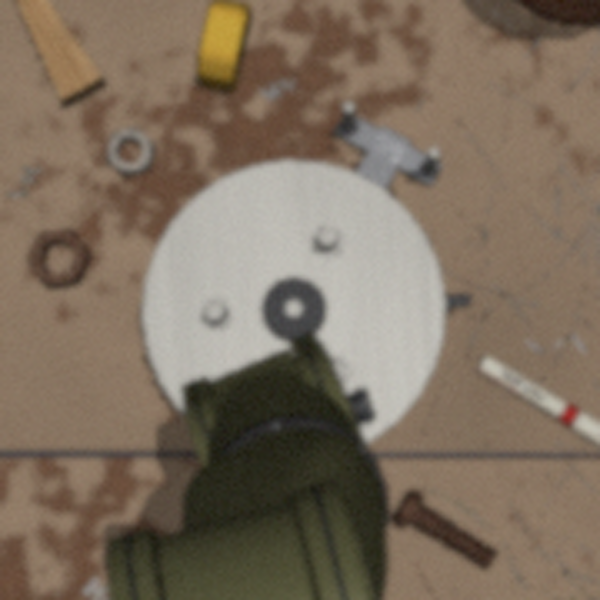

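The tooth, at crop (458,300), is 57° before the gap. I expect it there at t≈21.40 s, so the press starts at about 21.2 s.

Call:
carry_out(
  offset=[
    [0,0,0],
    [0,0,0],
    [0,0,0],
    [0,0,0],
    [0,0,0],
    [0,0,0],
    [0,0,0],
    [0,0,0],
    [0,0,0],
    [0,0,0],
    [0,0,0],
    [0,0,0],
  ],
  turn=[
    [0,0,0],
    [0,0,0],
    [0,0,0],
    [0,0,0],
    [0,0,0],
    [0,0,0],
    [0,0,0],
    [0,0,0],
    [0,0,0],
    [0,0,0],
    [0,0,0],
    [0,0,0],
  ],
  jaw=[-1,-1,-1,-1,-1,-1,-1,-1,-1,-1,-1,-1],
)

```text
time: 21.03
eef_pos: [0.4604, 0.0675, 0.1093]
tcp_rot: [[0.952, 0.305, 0.0], [0.305, -0.952, -0.0], [0.0, 0.0, -1.0]]
force: [0.6, -0.4, -0.6]
width: 0.002
finger_force: 0.0
```

Call:
carry_out(
  offset=[
    [0,0,0],
    [0,0,0],
    [0,0,0.01],
    [0,0,0.001],
    [0,0,0.001],
    [0,0,0],
    [0,0,0],
  ],
  turn=[
    [0,0,0],
    [0,0,0],
    [0,0,0],
    [0,0,0],
    [0,0,0],
    [0,0,0],
    [0,0,0],
  ],
  jaw=[-1,-1,-1,-1,-1,-1,-1],
)

```text
time: 21.62
eef_pos: [0.4612, 0.0676, 0.1017]
tcp_rot: [[0.952, 0.305, 0.005], [0.305, -0.952, 0.0], [0.005, 0.001, -1.0]]
force: [-6.3, -0.9, 55.9]
width: -0.002
finger_force: 27.5
```

```bash
python3 - <<'E'
from h import *
base=cv2.imread('pics/top0.png'); o=get_obs(); print(o['time'],o['eef_pos'],o['force'])
for k in range(40,43):
    t=get_obs()['time']; im=capture('top'); cv2.imwrite(f'pics/t{k}.png',im); print(t,spin(im,base))
cv2.imwrite('pics/t42c.png',cv2.resize(im[120:300,170:350],(600,600),interpolation=cv2.INTER_CUBIC))
print(np.abs(cv2.imread('pics/t40.png').astype(int)-im)[160:215,200:320].mean())
E
```

```text
21.6167 [0.46120948 0.06761571 0.1017397 ] [-6.29409723 -0.86385966 55.92619933]
21.6167 (354.1, 25)
21.6667 (354.0, 24)
21.7167 (354.1, 24)
1.75510101010101
```

View pics/t42c.png

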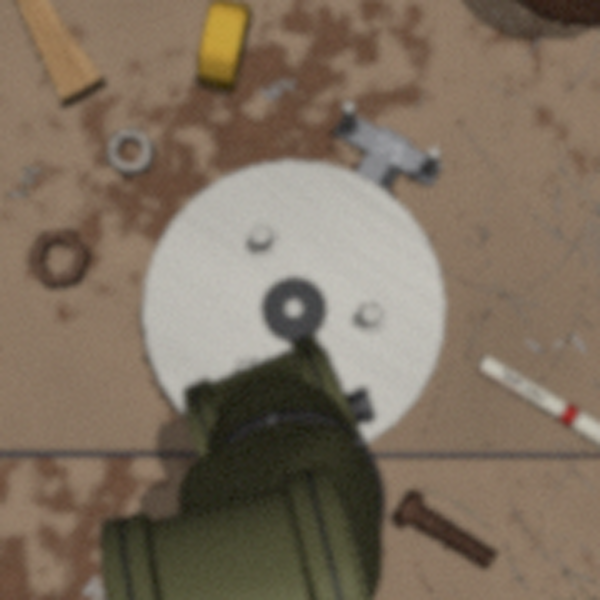

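The wheel has stopped, with pins at crop (260,237) and (370,313), and the stopped readings agree at about 354°. I'll ease the 56 N press a little and cross-check the angle from the pins.

Call:
carry_out(
  offset=[
    [0,0,-0.001],
    [0,0,-0.001],
    [0,0,0],
    [0,0,0],
    [0,0,0],
    [0,0,0],
  ],
  turn=[
    [0,0,0],
    [0,0,0],
    [0,0,0],
    [0,0,0],
    [0,0,0],
    [0,0,0],
  ],
  jaw=[-1,-1,-1,-1,-1,-1],
)

```text
time: 22.27
eef_pos: [0.4612, 0.0676, 0.1019]
tcp_rot: [[0.952, 0.305, 0.004], [0.305, -0.952, 0.0], [0.004, 0.001, -1.0]]
force: [-3.6, 0.1, 31.3]
width: 0.005
finger_force: 15.8
```

```bash
python3 - <<'E'
from h import *
base=cv2.imread('pics/top0.png')
im=capture('top'); print(spin(im,base)); cv2.imwrite('pics/scene2.png',capture('scene'))
for u,off in(((260,237),60),((370,312),300)):
    p=ray('top',(u[0]/3.3333+170,u[1]/3.3333+120),.12); d=p[:2]-C
    print('pin r',np.hypot(*d),'spindle deg',np.degrees(np.arctan2(d[1],d[0]))-off-GAP)
a=cv2.imread('pics/scene2.png')[150:310,150:390]; b=im[140:230,230:330]
cv2.imwrite('pics/v2.png',np.hstack([cv2.resize(a,(400,360),interpolation=2),cv2.resize(b,(400,360),interpolation=2)]))
E
```

```text
(354.1, 24)
pin r 0.05752379326491685 spindle deg -5.702574408840803
pin r 0.060132929595880735 spindle deg -366.05157013701864
```

View pics/v2.png

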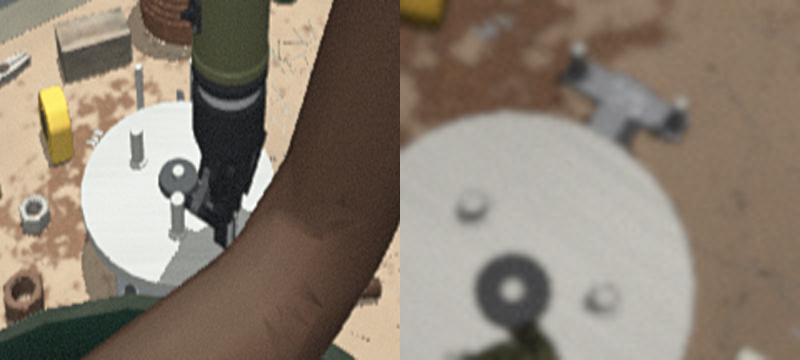

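The rim detection and both pins agree: the wheel stands 5.9° (0.10 rad) short of the mark, within the 0.2 rad allowed. It is held with 31 N, and the tooth points between the posts. I'll hand it in.

```bash
python3 -c "
from plant import *
print(finish_job())"
```

```text
the job is handed in; nothing more can be done
None
```

I flicked the wheel anticlockwise and let the tooth coast past the gap untouched three times, then stopped the wheel in one touch about 0.10 rad short of the gap's middle (0.2 allowed); I handed the job in at about 22 s with the fingertip still holding it and the loose parts not touched.

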